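# Take the press-and-turn cap off the square bottle

### The arm

A 6-joint arm with a two-finger parallel gripper is mounted at the origin on the work surface. World frame = base frame: x ahead of the robot, y to its left, z up, the work surface at z = 0. Lengths are in mm, angles in rad, forces in N, time in s.
With the tool pointing down it reaches from about 350 to 775 mm from the base axis. Payload 7.3 kg.
Tool frame: the origin (TCP) lies on the centre line of the jaws, within the pads' length; the fingertips stand 11 mm ahead of it and the grasp point (between the pads) lies 8 mm behind it; z points along the fingers, y is the line along which they close (so a half turn about z gives the same grasp; the last joint's range is limited). The gripper opens to 92 mm and grips with 3 to 60 N. Pads are 19 mm wide; open, the fingers measure 130 mm over their backs; the gripper's body (75 mm by 190 mm) begins 47 mm behind the grasp point.
Start: joints at [1.057, 0.342, 1.524, -0, 1.275, -0.146], TCP at [188.757, 489.913, 237.741] pointing down, gripper open.
Joint ranges: [-2.53, 2.53], [-0.77, 2.02], [0.04, 2.7], [-1, 4.14], [0.28, 2.66], [-3.11, 3.11]. Speed limits (rad/s): [2.57, 2.57, 3.14, 3.14, 3.14, 3.14].

### API

Orientations are given as [roll, pitch, yaw] about the fixed x, y, z axes, in that order (R = Rz(yaw) Ry(pitch) Rx(roll)).
In Python, from plant import bot gives the robot as it stands.
- The arm moves only by the tool step_arm, never from a script. Its argument "deltas" is a list of rows, each a list of 5 numbers: the opening, from 0 (shut) to 1 (fully open), then the shift along the tool's x, y, z each as a share of 0.5 m, from -1 to 1, then the turn about the tool's z as a share of pi/2 rad, from -1 to 1. In form: [[claw, x, y, z, turn], ...]. A call has 1 to 8 rows; each row shifts and turns the commanded pose from where the row before left it, along the tool's axes as they then stand; what a row does not reach is not made up. A row lasts 1/10 s, in which the tool goes at most 50 mm and 8.59 degrees, less where a joint would pass 70% of its speed; a pose out of reach is approached as far as the arm can. A call with a number of a shift or a turn outside -1 to 1 is refused whole. A call with a gripper value outside its range is refused whole. The fingers move at their own pace and stop on an object; the grip force is fixed at half the most. Time passes only in rows, so rows that do not move let the fingers close. It gives the time, the measured TCP pose, the force, the opening and the grip force at its end, in the units of the state.
- bot.get_obs(): the state, without advancing time (a new reading comes with each control period).
- bot.capture(name): name is "side" or "top" or "wrist"; returns (picture, depth): 480x640x3 uint8, red, green, blue; 480x640 float32, mm along the optical axis (not along the pixel's ray), 0 where there is no reading.
- bot.camera_params(name): a dict with "fov_y" (degrees; the focal length in pixels is half the picture's height over the tangent of half this angle, whatever the lens; pixels are square), "cx", "cy" (the principal point, pixels), "k1" (the pictures are not rectified: a ray, as slopes to the right and down, at radius r is drawn at 1 + k1 r^2 times it, then the intrinsics apply), "rvec" (rotation vector, rad) and "tvec" (3), from world to camera coordinates, as OpenCV has them. Camera axes: x right, y down, z forward; pixel columns grow to the right and rows downward; lengths in mm; the calibration is good to about 2 mm. A picture is of the moment at which its call begins: read the wrist's pose just before it. camera_params takes no time and is no camera call; for the wrist camera it gives the pose at the moment of the call.
- bot.close_job(): hands the job in; it is judged then, once.
The state is a dict: "time": time; "joint_positions": joint angles; "dq": joint speeds; "tau": joint torques, N m; "tool_pos": TCP position; "tcp_rot": TCP orientation; "contact_force": force on the tool from outside, world axes, zero at the start; "moment": the same for the moment, N m; "grip_width": finger opening in mm; "finger_force": force on a finger pad.
Only numpy, scipy, OpenCV 4.12 (cv2) and the standard library are available. Lean on these libraries where they do the work, as an engineer would, in place of code of your own. Each camera call takes 0.05 s, during which the arm holds its last target. There are 200 camera calls.

### The job

Open the square bottle on the dental workbench: push its safety cap down against the spring, turn it counter-clockwise (seen from above) while it is down until it comes free, lift it off and set it down in the steel tray the same way up as it was. Leave the round bottle with the same kind of cap standing where it is.

Things in the scene. Friction and masses are not known exactly. Their poses are not given: they have to be found in the camera images.
- cap_mid (a point): Centre, half-way up, of the square bottle's ribbed white cap: round, 50 mm across, 30 mm high, 25 to 50 g; x along the bottle's x while locked, z up. A spring pushes it up: 8 N, plus 0.5 N per mm down. It unlocks 4 mm down, hard stop at 9 mm (press 6 to 7). Held down and turned counter-clockwise 50 to 135 degrees (aim 75; clockwise is blocked) it is free, pops up and lifts straight off.
- square_bottle: Square amber bottle, 76 mm wide, clamped in a 98 mm square steel holder fixed to the bench. Origin under its centre on the work surface, z up along the cap's axis, x and y along its sides. The locked cap spans 118 to 148 mm above the work surface, with 16 mm of 32 mm wide neck below it, then the shoulder. Grip the cap at any yaw, fingertips 5 to 10 mm above its lower edge.
- tray_in (a point): Centre of the inner floor (3 mm above the work surface) of the shallow square steel tray: 136 mm outside, 130 mm inside, rim 14 mm above the work surface; x and y along its sides; fixed to the bench.
- round_mid (a point): Centre, half-way up, of the look-alike to be left alone: a loose round amber bottle, 76 mm in diameter, 148 mm high with its cap, a ribbed white cap of the same look, 50 mm across.

How it is judged (in metres and radians):
On the way, in this order (a step that is already met when the one before it is completed fails the run):
1. the cap of the square bottle is turned at least 23 degrees while at least 2 mm below its locked height (angle between the x axis of cap_mid and the x axis of square_bottle, either way round above 0.4 rad and z of cap_mid in the frame of square_bottle between 0.115 and 0.131 m and horizontal distance between cap_mid and square_bottle below 0.006 m), for 0.05 s.
2. the cap is lifted at least 30 mm above its locked height (z of cap_mid in the frame of square_bottle above 0.163 m), for 0.1 s.
At the end, for the whole second after the job is handed in: The cap stands in the steel tray the same way up as on the bottle (within 10 degrees), flat on its floor (centre 10 to 19 mm above the floor) and wholly within its rim (centre within 42 mm of the tray's centre along each side), and the round bottle is within 20 mm of where it started (x of cap_mid in the frame of tray_in between -0.042 and 0.042 m and y of cap_mid in the frame of tray_in between -0.042 and 0.042 m and z of cap_mid in the frame of tray_in between 0.01 and 0.019 m and angle between cap_mid's own z axis and vertical below 0.17 rad and distance of round_mid from where it was at the start of the episode below 0.02 m); the robot touches nothing.
It fails at once if the round bottle is shoved more than 20 mm or tipped more than 15 degrees (distance of round_mid from where it was at the start of the episode above 0.02 m or angle between round_mid's own z axis and vertical above 0.26 rad).
It also fails if it takes over 45 s, if anything falls off the work surface, if the arm or the gripper's body presses on something with over 40 N, if the wrist force passes 120 N, or if a joint passes its speed limit or range.

## Working session

There is one attempt and no reset: what is moved stays moved. The work goes in short steps, Python scripts to look and compute and a tool call to move; the robot and the scene stay as the last step left them, time stands still between calls to the robot, and variables do not carry over. Pictures are saved under pics/ and viewed, at most 10 in all, crops included, and the job is handed in when it is done.

Besides the shell and the picture viewer there is one more tool, called by a JSON object that holds its "method" and its "body". step_arm: Moves the arm, as the interface text tells. Shift numbers are shares of 0.5 m and turn numbers shares of pi/2 rad, none past 1 either way. Its arguments: {"type":"object","properties":{"deltas":{"type":"array","items":{"type":"array","items":{"type":"number","minimum":-1,"maximum":1}}}},"required":["deltas"]}

```bash
mkdir -p pics; cat > h.py <<'E'
import numpy as np, cv2
from plant import bot
def cam(n):
    p=bot.camera_params(n); f=240/np.tan(np.radians(p["fov_y"])/2)
    R=cv2.Rodrigues(np.array(p["rvec"],float))[0]; return p,f,R,np.array(p["tvec"],float).ravel()
def world(n,uv,z=None,depth=None,c=None):
    p,f,R,t=c or cam(n); uv=np.atleast_2d(np.array(uv,float))
    K=np.array([[f,0,p["cx"]],[0,f,p["cy"]],[0,0,1.]])
    s=cv2.undistortPoints(uv[:,None],K,np.array([p["k1"],0,0,0,0.]))[:,0]
    # lens: drawn = s(1+k1 r^2)
    d=np.c_[s,np.ones(len(s))]
    o=-R.T@t; w=d@R
    k=np.asarray(depth,float) if depth is not None else (z-o[2])/w[:,2]
    return o+w*k[...,None]
E
python3 - <<'E'
from h import *
o=bot.get_obs(); print(o)
ims=[]
for n in("top","side"):
    c=cam(n); im,d=bot.capture(n); np.savez(n+".npz",im=im,d=d)
    cv2.imwrite(f"pics/{n}.png",im[...,::-1]); print(n,c[0],-c[2].T@c[3])
E
```

```text
{'time': 0.0, 'joint_positions': array([ 1.05697268e+00,  3.42718700e-01,  1.52501940e+00, -8.38837172e-07,
        1.27539048e+00, -1.46017122e-01]), 'dq': array([-0.00090672, -0.00133277, -0.00151963,  0.00011965,  0.0009993 ,
        0.00145158]), 'tau': array([-1.88103637e-03, -4.31244206e+01, -2.44224072e+01,  7.14351330e-02,
        5.60650940e-02, -1.35426849e-04]), 'tool_pos': array([188.56837737, 489.54898177, 237.04620374]), 'tcp_rot': array([-3.14007295e+00, -2.22682409e-04,  2.77378620e+00]), 'contact_force': array([ 0.08238376, -0.19466289,  0.22705208]), 'moment': array([-0.02635055,  0.0002203 ,  0.04309881]), 'finger_force': 0.0, 'grip_width': 92.0129863980669}
top {'fov_y': 47.64028744854431, 'cx': 315.74409047071316, 'cy': 244.3688924901014, 'k1': 0.024009785881302856, 'rvec': array([ 2.22053134, -1.99163194,  0.21151978]), 'tvec': array([-49.35154307, 527.22748976, 958.4750427 ])} [ 321.92661422  -10.37960964 1046.58221225]
side {'fov_y': 49.768735137398345, 'cx': 325.06020168812034, 'cy': 235.626497937313, 'k1': -0.15164157799349764, 'rvec': array([ 0.09770264, -2.80968576,  1.33951649]), 'tvec': array([525.1520757 ,  97.77567872, 979.73664831])} [477.64711749 733.93990387 691.67487641]
```

View pics/top.png

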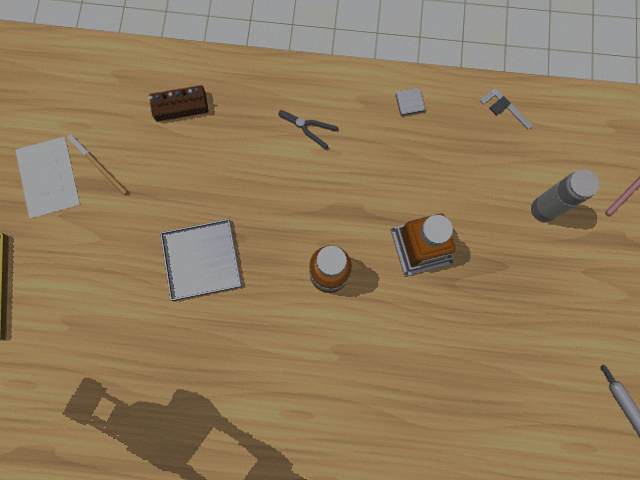

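View pics/side.png

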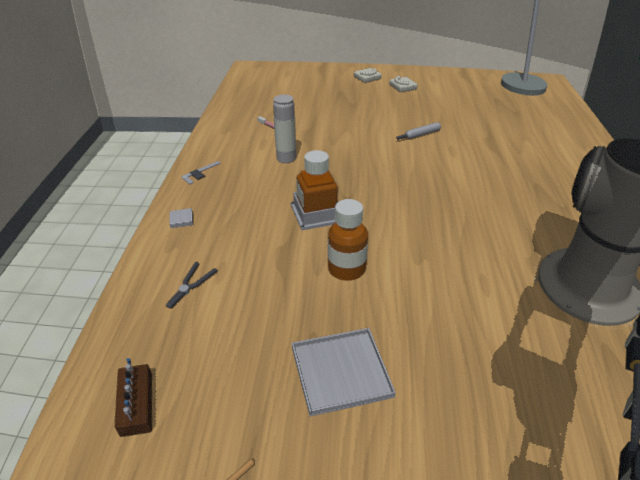

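The top view shows the tray at about (201,260), the round bottle's cap at (331,262) and the square bottle's cap at (437,230). The side view has the square bottle's cap at (316,163), the round one's at (348,213) and the tray at (342,370).

```bash
python3 - <<'E'
from h import *
z=np.load("top.npz"); im=z["im"]; d=z["d"]
hsv=cv2.cvtColor(im,cv2.COLOR_RGB2HSV)
m=((hsv[...,1]<50)&(hsv[...,2]>120)).astype(np.uint8)
def blob(u,v,r):
    s=np.zeros_like(m); s[v-r:v+r,u-r:u+r]=m[v-r:v+r,u-r:u+r]
    n,l,st,ce=cv2.connectedComponentsWithStats(s); k=l[v,u]
    c=max(cv2.findContours((l==k).astype(np.uint8),cv2.RETR_EXTERNAL,cv2.CHAIN_APPROX_NONE)[0],key=cv2.contourArea); return c
for nm,u,v,r in(("sq",438,228,25),("round",332,260,25)):
    dd=d[v-6:v+6,u-6:u+6]; D=np.median(dd)
    # top face by depth
    s=(np.abs(d-D)<8); s[:v-r]=0;s[v+r:]=0;s[:,:u-r]=0;s[:,u+r:]=0
    c=max(cv2.findContours((s&(m>0)).astype(np.uint8),cv2.RETR_EXTERNAL,cv2.CHAIN_APPROX_NONE)[0],key=cv2.contourArea)
    ctr,rad=cv2.minEnclosingCircle(c); 
    e=cv2.fitEllipse(c); print(nm,D,ctr,rad,e,world("top",[e[0],ctr],z=148.),world("top",[(u,v)],depth=np.array([D])))
c=blob(201,260,50); R=cv2.minAreaRect(c); print("tray",R)
b=world("top",cv2.boxPoints(R),z=10.); print(b,b.mean(0),np.linalg.norm(np.diff(b,axis=0),axis=1))
E
```

```text
sq 923.72955 (437.0789489746094, 229.07894897460938) 14.658016204833984 ((437.380859375, 228.49777221679688), (26.63115692138672, 28.430395126342773), 124.38182830810547) [[ 559.85758353 -196.1152332   148.        ]
 [ 558.78796234 -195.6696506   148.        ]] [[ 560.53467581 -196.8661467   149.15028682]]
round 911.5554 (331.0, 260.0) 15.000100135803223 ((331.0259094238281, 259.79302978515625), (27.75498390197754, 28.768890380859375), 96.7169189453125) [[486.46451322 -22.02521695 148.        ]
 [486.10865383 -22.01802826 148.        ]] [[486.06658153 -23.66903797 149.2280121 ]]
tray ((199.8461456298828, 260.2307434082031), (65.89502716064453, 71.77850341796875), 78.69007110595703)
[[524.07913132 316.20724447  10.        ]
 [567.08607691 184.13998204  10.        ]
 [443.34324167 141.60475632  10.        ]
 [402.2632791  270.78024993  10.        ]] [484.19293225 228.18305819  10.        ] [138.8933374  130.84928239 135.55025442]
```

{"method": "step_arm", "body": {"deltas": [[1,-0.074,-0.063,0,0],[1,-0.074,-0.063,0,0],[1,-0.074,-0.063,0,0],[1,-0.074,-0.063,0,0],[1,-0.074,-0.063,0,0],[1,-0.074,-0.063,0,0],[1,-0.074,-0.063,0,0],[1,-0.074,-0.063,0,0]]}}

```text
time: 0.9
tool_pos: [374.7, 146.5, 237.7]
tcp_rot: [3.141, -0.0, 2.774]
contact_force: [1.7, 1.4, 0.3]
grip_width: 91.9
finger_force: 0.0
```

{"method": "step_arm", "body": {"deltas": [[1,-0.074,-0.063,0,0],[1,-0.074,-0.063,0,0],[1,-0.074,-0.063,0,0],[1,-0.074,-0.063,0,0],[1,-0.074,-0.063,0,0],[1,-0.074,-0.063,0,0],[1,-0.074,-0.063,0,0],[1,-0.074,-0.063,0,0]]}}

```text
time: 1.7
tool_pos: [560.4, -195.1, 237.2]
tcp_rot: [3.141, -0.001, 2.773]
contact_force: [0.0, 0.3, -0.2]
grip_width: 92.2
finger_force: 0.0
```

{"method": "step_arm", "body": {"deltas": [[1,0,0,0,0.09],[1,0,0,0,0.09],[1,0,0,0,0.09],[1,0,0,0,0.09],[1,0,0,0,0.09],[1,0,0,0,0.09],[1,0,0,0,0.09],[1,0,0,0,0.09]]}}

```text
time: 2.5
tool_pos: [559.7, -193.1, 237.2]
tcp_rot: [-3.141, -0.001, 1.637]
contact_force: [-0.1, -0.0, -0.5]
grip_width: 92.3
finger_force: 0.0
```

```bash
python3 - <<'E'
from h import *
o=bot.get_obs(); print(o["joint_positions"],o["tool_pos"],o["tcp_rot"])
c=cam("wrist"); im,d=bot.capture("wrist"); print(c[0],-c[2].T@c[3], c[2])
np.savez("wrist.npz",im=im,d=d,R=c[2],t=c[3])
cv2.imwrite("pics/wrist.png",im[...,::-1])
E
```

```text
[-4.61688539e-01  4.67348974e-01  1.32998302e+00  1.08089357e-04
  1.34535830e+00 -5.27928433e-01] [ 559.74544612 -193.13282856  237.16595641] [-3.14069751e+00 -6.43919775e-04  1.63701171e+00]
{'fov_y': 64.66348296566706, 'cx': 319.6655165097369, 'cy': 242.67392513632305, 'k1': -0.01593625445176661, 'rvec': array([-2.85392668, -0.09760801, -0.01184182]), 'tvec': array([-545.60245023, -255.50040021,  326.51666838])} [ 555.33808792 -115.41929976  384.51738098] [[ 0.99767707  0.06810395 -0.00152169]
 [ 0.06576437 -0.95709847  0.2822013 ]
 [ 0.01776262 -0.28164584 -0.95935401]]
```

View pics/wrist.png

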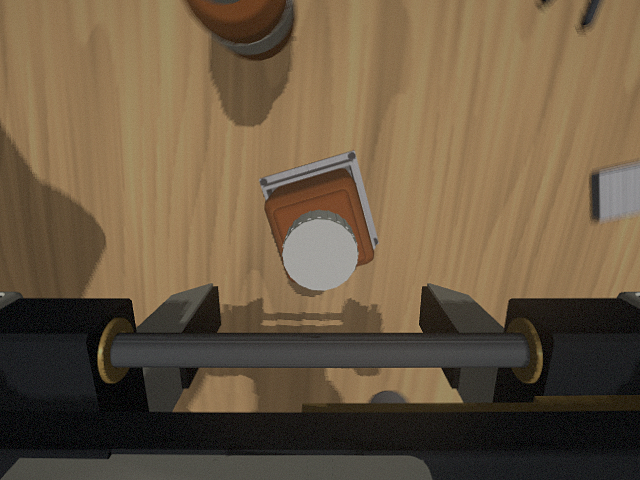

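The wrist view shows the cap's top face, centred near (320,253), midway between the fingers at columns 218 and 422.

```bash
python3 - <<'E'
from h import *
z=np.load("wrist.npz"); im=z["im"]; d=z["d"]; c=(lambda k:(k[0],k[1],z["R"],z["t"]))(cam("wrist"))
vv,uu=np.nonzero(np.ones(d.shape)); P=world("wrist",np.c_[uu,vv],depth=d.ravel(),c=c).reshape(480,640,3)
print(P[253,320])
s=(np.abs(P[...,2]-P[253,320,2])<7)&(P[...,0]>500)&(P[...,0]<620)&(P[...,1]>-240)&(P[...,1]<-150)
hsv=cv2.cvtColor(im,cv2.COLOR_RGB2HSV); s&=(hsv[...,1]<40)&(hsv[...,2]>150)
k=max(cv2.findContours(s.astype(np.uint8),cv2.RETR_EXTERNAL,cv2.CHAIN_APPROX_NONE)[0],key=cv2.contourArea)
e=cv2.fitEllipse(k); print(e)
cw=world("wrist",[e[0]],z=148.,c=c)[0]; print(cw, world("wrist",k[:,0],z=148.,c=c).min(0),world("wrist",k[:,0],z=148.,c=c).max(0))
o=bot.get_obs(); r=o["tcp_rot"]; y=r[2]
from scipy.spatial.transform import Rotation as Rt
print("tool delta",Rt.from_euler("xyz",r).as_matrix().T@(cw-o["tool_pos"]))
t=np.load("top.npz"); dt=t["d"]; q=world("top",[(580,183)],depth=np.array([np.median(dt[178:188,575:585])])); print("can",q)
E
```

```text
[ 560.38271263 -191.37144326  149.57101874]
((319.7589111328125, 254.43463134765625), (69.68751525878906, 73.62332916259766), 90.0413818359375)
[ 560.32623382 -192.87707405  148.        ] [ 536.10250949 -217.7113831   148.        ] [ 584.94271838 -169.25247121  148.        ]
tool delta [ 0.14617948  0.64697364 89.20001989]
can [[ 657.98510395 -423.6335207   171.35256726]]
```

{"method": "step_arm", "body": {"deltas": [[1,-0.001,0,0.05,0],[1,0,0,0.05,0],[1,0,0,0.05,0],[1,0,0,0.03,0],[1,0,0,0.021,0],[1,0,0,0,0],[1,0,0,0,0]]}}

```text
time: 3.25
tool_pos: [560.3, -193.9, 137.7]
tcp_rot: [3.141, 0.0, 1.644]
contact_force: [0.5, -0.1, 0.2]
grip_width: 92.2
finger_force: 0.0
```

{"method": "step_arm", "body": {"deltas": [[0,0,0,0,0],[0,0,0,0,0],[0,0,0,0,0],[0,0,0,0,0],[0,0,0,0,0],[0,0,0,0,0],[0,0,0,0,0],[0,0,0,0,0]]}}

```text
time: 4.05
tool_pos: [559.8, -193.8, 137.2]
tcp_rot: [-3.141, -0.0, 1.643]
contact_force: [-1.3, -0.1, 1.2]
grip_width: 50.0
finger_force: 30.0
```

{"method": "step_arm", "body": {"deltas": [[0,0,0,0.004,0],[0,0,0,0.005,0],[0,0,0,0.004,0],[0,0,0,0,0],[0,0,0,0,0],[0,0,0,0,0]]}}

```text
time: 4.65
tool_pos: [559.9, -193.8, 132.0]
tcp_rot: [3.141, 0.0, 1.643]
contact_force: [-3.9, 1.7, 10.0]
grip_width: 49.8
finger_force: 30.0
```

{"method": "step_arm", "body": {"deltas": [[0,0,0,0.003,0],[0,0,0,0,0],[0,0,0,0,-0.06],[0,0,0,0,-0.06],[0,0,0,0,-0.06],[0,0,0,0,-0.06]]}}

```text
time: 5.25
tool_pos: [560.2, -193.8, 130.7]
tcp_rot: [3.141, 0.001, 2.024]
contact_force: [-4.7, 0.9, 10.3]
grip_width: 49.9
finger_force: 30.0
```

{"method": "step_arm", "body": {"deltas": [[0,0,0,0,-0.075],[0,0,0,0,-0.075],[0,0,0,0,-0.075],[0,0,0,0,-0.075],[0,0,0,0,-0.075],[0,0,0,0,-0.075],[0,0,0,0,-0.075],[0,0,0,0,-0.075]]}}

```text
time: 6.05
tool_pos: [559.5, -194.3, 130.6]
tcp_rot: [-3.14, -0.0, 2.967]
contact_force: [-6.9, -1.5, 10.9]
grip_width: 50.0
finger_force: 30.0
```

{"method": "step_arm", "body": {"deltas": [[0,0,0,0,0],[0,0,0,0,0],[0,0,0,0,0]]}}

```text
time: 6.35
tool_pos: [559.5, -194.4, 130.6]
tcp_rot: [-3.14, 0.0, 2.962]
contact_force: [-5.5, -1.3, 10.7]
grip_width: 49.7
finger_force: 30.0
```

{"method": "step_arm", "body": {"deltas": [[0,0,0,-0.01,0],[0,0,0,-0.01,0],[0,0,0,0,0]]}}

```text
time: 6.65
tool_pos: [559.5, -194.4, 140.3]
tcp_rot: [-3.14, -0.0, 2.962]
contact_force: [-5.8, -2.6, 7.4]
grip_width: 49.4
finger_force: 30.0
```

{"method": "step_arm", "body": {"deltas": [[0,0,0,-0.01,0],[0,0,0,-0.01,0],[0,0,0,0,0]]}}

```text
time: 6.95
tool_pos: [560.7, -193.6, 149.8]
tcp_rot: [3.141, 0.002, 2.962]
contact_force: [0.5, -0.1, 0.0]
grip_width: 49.6
finger_force: 30.0
```

{"method": "step_arm", "body": {"deltas": [[0,0,0,-0.04,0],[0,0,0,-0.06,0],[0,0,0,-0.06,0],[0,0,0,-0.04,0],[0,0,0,0,0],[0,0,0,0,0]]}}

```text
time: 7.55
tool_pos: [560.1, -193.3, 248.6]
tcp_rot: [3.141, 0.0, 2.963]
contact_force: [-0.6, 0.3, -1.2]
grip_width: 50.0
finger_force: 30.0
```

```bash
python3 - <<'E'
from h import *
from scipy.spatial.transform import Rotation as Rt
im,d=bot.capture("side"); cv2.imwrite("pics/s2.png",cv2.resize(im[60:320,200:520,::-1],None,fx=2,fy=2))
o=bot.get_obs(); print(o["joint_positions"],o["tool_pos"])
# tray from the side view
s=np.load("side.npz")["im"]; b=np.array([[293,345],[369,331],[393,403],[310,411]])
print(world("side",b,z=10.),world("side",b,z=10.).mean(0))
print(Rt.from_euler("xyz",o["tcp_rot"]).as_matrix().T@(np.array([484.,228,240])-o["tool_pos"])/500)
E
```

```text
[-4.62106149e-01  4.60710302e-01  1.31124154e+00  5.00512275e-04
  1.37143048e+00 -1.85393582e+00] [ 559.69972351 -193.25182692  247.83445603]
[[567.17197821 187.82967614  10.        ]
 [440.74861015 148.40635303  10.        ]
 [403.25562924 289.68625118  10.        ]
 [527.60701741 311.62980172  10.        ]] [484.69580875 234.38802052  10.        ]
[0.29901187 0.80205069 0.0169205 ]
```

View pics/s2.png

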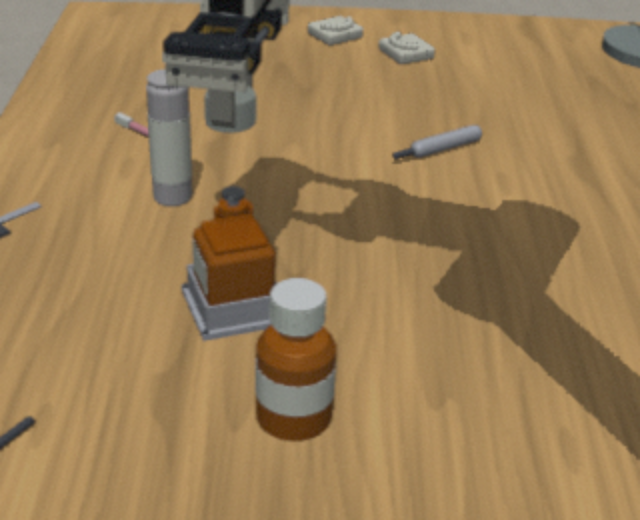

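The cap is held upright at roughly (230,108), the square bottle's neck is bare, and the round bottle has not moved. The tray centre is about (484,231).

{"method": "step_arm", "body": {"deltas": [[0,0.017,0.045,0,0],[0,0.034,0.09,0,0],[0,0.034,0.09,0,0],[0,0.034,0.09,0,0],[0,0.034,0.09,0,0],[0,0.034,0.09,0,0],[0,0.034,0.09,0,0],[0,0.034,0.09,0,0]]}}

```text
time: 8.4
tool_pos: [493.4, 162.9, 247.6]
tcp_rot: [-3.141, -0.003, 2.962]
contact_force: [0.7, -0.2, 0.1]
grip_width: 49.7
finger_force: 30.0
```

{"method": "step_arm", "body": {"deltas": [[0,0.034,0.09,0,0],[0,0.012,0.042,0,0],[0,0,0,0.08,0],[0,0,0,0.08,0],[0,0,0,0.08,0],[0,0,0,0.08,0],[0,0,0,0,0],[0,0,0,0,0]]}}

```text
time: 9.2
tool_pos: [483.3, 230.1, 88.7]
tcp_rot: [-3.141, -0.002, 2.962]
contact_force: [0.6, 0.2, 0.7]
grip_width: 49.7
finger_force: 30.0
```

```bash
python3 - <<'E'
from h import *
im,d=bot.capture("side"); cv2.imwrite("pics/s3.png",cv2.resize(im[230:430,230:460,::-1],None,fx=3,fy=3,interpolation=cv2.INTER_CUBIC))
E
```

```text
(no output)
```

View pics/s3.png

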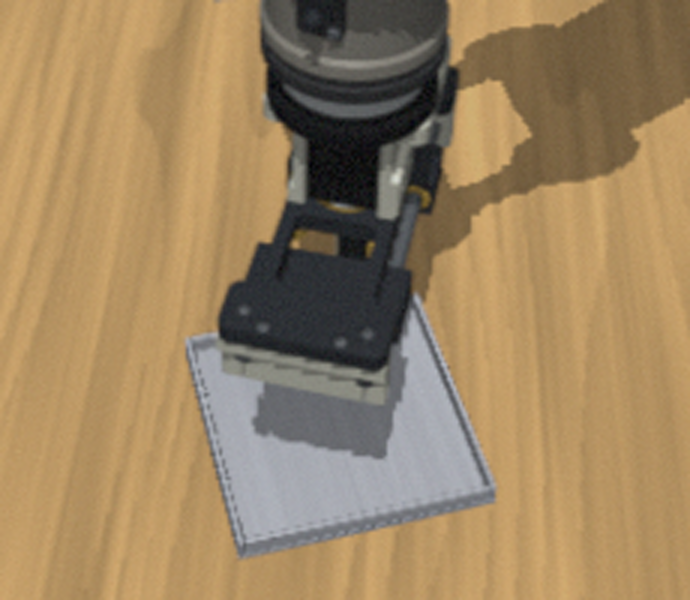

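The gripper with the cap hangs over the tray, its closing line roughly along the tray's side.

{"method": "step_arm", "body": {"deltas": [[0,0,0,0.06,0],[0,0,0,0.04,0],[0,0,0,0.02,0],[0,0,0,0.006,0],[0,0,0,0,0],[0,0,0,0,0]]}}

```text
time: 9.85
tool_pos: [484.8, 230.5, 27.5]
tcp_rot: [3.14, 0.002, 2.962]
contact_force: [-0.0, -0.4, -0.6]
grip_width: 49.5
finger_force: 30.0
```

{"method": "step_arm", "body": {"deltas": [[0,0,0,0.003,0],[0,0,0,0.002,0],[0,0,0,0,0],[0,0,0,0,0]]}}

```text
time: 10.25
tool_pos: [483.9, 230.1, 23.8]
tcp_rot: [3.141, 0.0, 2.962]
contact_force: [-0.6, -0.2, -0.2]
grip_width: 49.8
finger_force: 30.0
```

{"method": "step_arm", "body": {"deltas": [[0,0,0,0.002,0],[0,0,0,0.002,0],[0,0,0,0,0],[0,0,0,0,0]]}}

```text
time: 10.65
tool_pos: [483.9, 230.1, 22.1]
tcp_rot: [3.141, 0.0, 2.962]
contact_force: [-1.0, -0.8, 5.5]
grip_width: 50.2
finger_force: 30.0
```

Contact with the floor. I'll open just enough to release the cap, then lift.

{"method": "step_arm", "body": {"deltas": [[0.65,0,0,0,0],[0.65,0,0,0,0],[0.65,0,0,0,0],[0.65,0,0,0,0],[0.65,0,0,0,0]]}}

```text
time: 11.15
tool_pos: [483.8, 230.1, 21.6]
tcp_rot: [-3.142, -0.0, 2.962]
contact_force: [0.0, 0.1, -0.6]
grip_width: 59.8
finger_force: 0.0
```

{"method": "step_arm", "body": {"deltas": [[0.65,0,0,-0.01,0],[0.65,0,0,-0.02,0],[0.65,0,0,-0.04,0],[0.65,0,0,-0.08,0],[0.65,0,0,-0.08,0],[0.65,0,0,-0.08,0],[0.65,0,0,0,0],[0.65,0,0,0,0]]}}

```text
time: 11.95
tool_pos: [484.2, 230.3, 178.2]
tcp_rot: [3.14, 0.003, 2.962]
contact_force: [0.6, 0.6, -0.1]
grip_width: 59.9
finger_force: 0.0
```

```bash
python3 - <<'E'
from h import *
im,d=bot.capture("side"); cv2.imwrite("pics/s4.png",cv2.resize(im[180:430,230:460,::-1],None,fx=2.4,fy=2.4,interpolation=cv2.INTER_CUBIC))
E
```

```text
(no output)
```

View pics/s4.png

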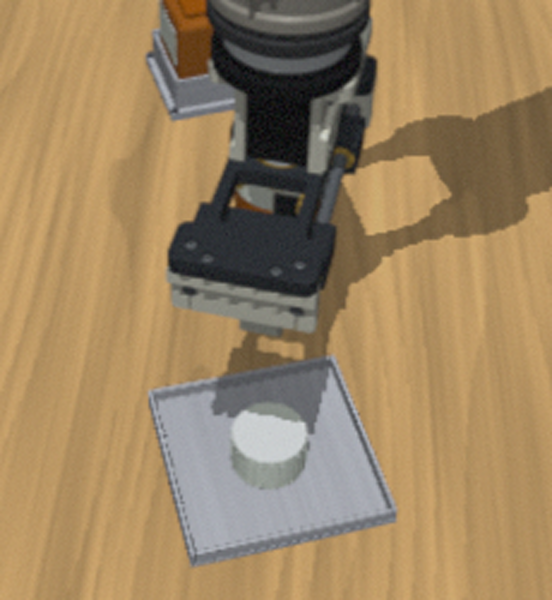

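The cap stands upright and flat near the tray's centre, at (270,445) in the crop, and the gripper is clear of it.

```bash
python3 -c "
from plant import bot
print(bot.close_job())"
```

```text
the job is handed in; nothing more can be done
None
```

The square bottle is open, its cap stands upright near the centre of the steel tray, the round bottle was never touched, and the job is handed in at about 12 s of the 45 s allowed; the hand-in returned no verdict.

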